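# Index the coupon table of a thickness gauge by one slot

## Task

Bring the next coupon under the thickness gauge: with a fingertip press the indexing plunger down by its thumb pad to free the round plate, push the plate round clockwise (seen from above) to the next slot, then let the plunger spring fully up so that the plate is locked there. Leave the coupons in their pockets, and everything else on the bench where it is.

Things in the scene. Friction and masses are not known exactly. Their poses are not given: they have to be found in the camera images.
- plate (a joint): Angle (rad) of the round aluminium plate (256 mm across, top 54 mm above the bench). 0 at the start, grows clockwise seen from above. Slots are 45 degrees apart: the next one clockwise is at 0.785. Locked in a slot it has about 0.02 of play. It turns stiffly (0.12 N m), stays where it is left and can run past the slots both ways.
- plunger (a joint): How far the plunger is pressed (m): 0 up, 0.015 fully down. A spring lifts it: about 4 N to start, 10 N at the bottom. The plate is locked while the pin is up in a slot and free once it is 0.011 down. Let go between slots, the pin rides under the ring, plunger about 0.010 down, until it meets a slot and springs up; let go within 3 mm of a slot's centre it finds its way in.
- pad (a point): Middle of the upper face of the plunger's black thumb pad, 102 mm above the bench when up, 105 mm from the plate's axis; goes round with the plate. A saddle: flat floor 44 mm long radially, open at both those ends; at each tangential end a lug 12 mm high, 6 mm thick, 50 mm clear between them. x outwards from the axis, y counterclockwise seen from above, z up.
- hub (a point): Top of the hub at the middle of the plate, on the turning axis, 68 mm above the bench. The axis is vertical.
- pin_end (a point): Top of the outer end of the dark locking pin (10 mm thick), which sticks out from under the plate in line with the pad, 153 mm from the axis; seen from above in its slot, 42 mm above the bench when up.
- next_slot (a point): Middle of the upper edge of the next slot clockwise, 142 mm from the axis, 42 mm above the bench. The fixed steel index ring round the plate (264 mm inside, 320 mm outside, 42 mm high) has 8 such slots, 17 mm wide, open on the inside, evenly spaced.
- gauge_tip (a point): Lower end of the thickness gauge's probe, 118 mm above the bench, on an arm from a round column (229 mm high) beside the ring, on the side away from the plunger. Fixed to the base.
- coupon0: Loose test coupon in its pocket on the plate: steel disc, 36 mm across, 12 mm high; origin in the middle of its underside. Stays in its pocket and rides round with the plate.
- pocket0 (a point): Middle of the floor of the pocket of coupon0, 92 mm from the axis, 54 mm above the bench; the pocket is 41 mm across with a rim 4 mm high. Turns with the plate.
- coupon1: Loose test coupon in its pocket on the plate: steel disc, 36 mm across, 10 mm high with a knob 18 mm across on it, 20 mm high in all; origin in the middle of its underside. Stays in its pocket and rides round with the plate.
- pocket1 (a point): Middle of the floor of the pocket of coupon1, 92 mm from the axis, 54 mm above the bench; the pocket is 41 mm across with a rim 4 mm high. Turns with the plate.
- coupon2: Loose test coupon in its pocket on the plate: grey plastic disc, 36 mm across, 16 mm high; origin in the middle of its underside. Stays in its pocket and rides round with the plate.
- pocket2 (a point): Middle of the floor of the pocket of coupon2, 92 mm from the axis, 54 mm above the bench; the pocket is 41 mm across with a rim 4 mm high. Turns with the plate.
- jar_mid (a point): Bystander: middle of a jar, 60 mm across, 85 mm high, 42 mm above its foot.
- weight_mid (a point): Bystander: middle of a brass weight, 44 mm across, 66 mm high, 33 mm above its foot.
- beaker_mid (a point): Bystander: middle of a clear beaker, 72 mm across, 85 mm high, 42 mm above its foot.
- driver_grip (a point): Bystander: grip of a screwdriver lying on the bench.
Mind the look-alikes: they are no part of the job. Leave any green or yellow look-alike of the coupon0 alone.

How it is judged:
By the outcome, as a careful person would: the job done as asked, in the order asked, and still so for the second after the job is handed in, with the robot touching nothing.
It also fails if it takes over 35 s, if anything falls off the work surface, if the arm or the gripper's body presses on something with over 40 N, if the wrist force passes 120 N, or if a joint passes its speed limit or range.

## Robot

A 6-joint arm with a two-finger parallel gripper is mounted at the origin on the work surface. World frame = base frame: x ahead of the robot, y to its left, z up, the work surface at z = 0. Lengths are in m, angles in degrees, forces in N, time in s.
With the tool pointing down it reaches from about 0.35 to 0.875 m from the base axis. Payload 4.2 kg.
Tool frame: the origin (TCP) lies on the centre line of the jaws, within the pads' length; the fingertips stand 11 mm ahead of it and the grasp point (between the pads) lies 8 mm behind it; z points along the fingers, y is the line along which they close (so a half turn about z gives the same grasp; the last joint's range is limited). The gripper opens to 87 mm and grips with 3 to 60 N. Pads are 19 mm wide; open, the fingers measure 117 mm over their backs; the gripper's body (75 mm by 190 mm) begins 51 mm behind the grasp point.
Start: joints at [-50.329, 22.042, 0.453, 0, -68.411, -14.817], TCP at [0.263, -0.567, 0.207] pointing down, gripper open.
Joint ranges: [-179.83, 179.83], [-69.29, 118.12], [-61.27, 80.66], [-181.25, 117.63], [-171.15, -9.14], [-177.46, 177.46]. Speed limits (degrees/s): [159.86, 159.86, 180, 180, 180, 180].

## Interface

Orientations are given as a 3x3 rotation matrix whose columns are the frame's x, y, z axes.
In Python, from station import r gives the robot as it stands.
- The arm moves only by the tool servo_tool, never from a script. Its argument "commands" is a list that holds one entry, the list of rows, each a list of 7 numbers: the closure, from 0 (fully open) to 1 (shut), then the shift along the tool's x, y, z in mm, then the turn, a rotation vector about the tool's x, y, z in rad. In form: [[[claw, x, y, z, ax, ay, az], ...]]. A call has exactly 5 rows; each row is the pose to reach, as a shift and turn from the pose commanded when the call began, along the tool's axes at that moment; what a row does not reach only later rows make up. A row lasts 1/10 s, in which the tool goes at most 50 mm and 8.59 degrees, less where a joint would pass 70% of its speed; a pose out of reach is approached as far as the arm can. A call with a gripper value outside its range is refused whole. The fingers move at their own pace and stop on an object; the grip force is fixed at half the most. Time passes only in rows, so rows that repeat a pose let the fingers close, or fill a call up. It gives the time, the measured TCP pose, the force, the opening and the grip force at its end, in the units of the state.
- r.sense(): the state, without advancing time (a new reading comes with each control period).
- r.capture(name): name is "scene" or "top" or "wrist"; returns a dict with "pixels" (384x512x3 uint8, red, green, blue), "camera_matrix" (3x3 intrinsics, pixels), "R" (3x3) and "t" (3): a world point X has camera coordinates R X + t. Camera axes: x right, y down, z forward; pixel columns grow to the right and rows downward; lengths in m; the calibration is good to about 2 mm. A picture is of the moment at which its call begins. There is no depth.
- r.finish_job(): hands the job in; it is judged then, once.
The state is a dict: "time_s": time; "joints": joint angles; "joint_velocities": joint speeds; "effort": joint torques, N m; "tcp_pos": TCP position; "ee_rot": TCP orientation; "wrist_force": force on the tool from outside, world axes, zero at the start; "moment": the same for the moment, N m; "gripper_width": opening from 0.0 (shut) to 1.0 (fully open); "gripper_force": force on a finger pad.
Only numpy, scipy, OpenCV 4.12 (cv2) and the standard library are available. Lean on these libraries where they do the work, as an engineer would, in place of code of your own. Each camera call takes 0.05 s, during which the arm holds its last target. There are 200 camera calls.

## Working session

There is one attempt and no reset: what is moved stays moved. The work goes in short steps, Python scripts to look and compute and a tool call to move; the robot and the scene stay as the last step left them, time stands still between calls to the robot, and variables do not carry over. Pictures are saved under pics/ and viewed, at most 11 in all, crops included, and the job is handed in when it is done.

Besides the shell and the picture viewer there is one more tool, called after "Request:" as a command line: name --argument value ..., lists and objects as JSON in quotes. servo_tool: Moves the arm, as the interface text tells. Its arguments: {"type":"object","properties":{"commands":{"type":"array","items":{"type":"array","items":{"type":"array","items":{"type":"number"}}}}},"required":["commands"]}

```bash
mkdir -p pics; cat > h.py <<'E'
from station import r
import cv2,numpy as np
def ray(c,u,v,z):
    K,R,t=map(np.array,(c["camera_matrix"],c["R"],c["t"]))
    d=R.T@np.linalg.solve(K,[u,v,1.]);o=-R.T@t
    return o+d*(z-o[2])/d[2]
def proj(c,X):
    K,R,t=map(np.array,(c["camera_matrix"],c["R"],c["t"]))
    p=K@(R@np.array(X)+t);return p[:2]/p[2]
def save(c,n,crop=None,s=1.5):
    im=c["pixels"][:,:,::-1]
    if crop:im=im[crop[1]:crop[3],crop[0]:crop[2]]
    cv2.imwrite("pics/"+n+".png",cv2.resize(im,None,fx=s,fy=s,interpolation=cv2.INTER_CUBIC))
E
python3 - <<'E'
from h import *
for n in("top","scene"):
    c=r.capture(n);save(c,n)
    np.save(n+".npy",c,allow_pickle=True)
print(r.sense())
E
```

```text
{'time_s': 0.1, 'joints': array([-5.03269368e+01,  2.20903758e+01,  3.88399396e-01, -2.34823029e-02,
       -6.84105209e+01, -1.48169837e+01]), 'joint_velocities': array([-0.002158  , -0.06531422,  0.13932282,  0.0730478 ,  0.14909087,
        0.05668114]), 'effort': array([ 8.32378305e-05, -3.91689956e+01,  1.87934446e+01,  4.23194110e+00,
        1.34137194e-02, -6.91454693e-05]), 'tcp_pos': array([ 0.26249428, -0.56659729,  0.20613681]), 'ee_rot': array([[-9.07429967e-01, -4.20202252e-01, -9.60132962e-04],
       [-4.20203328e-01,  9.07428281e-01,  1.75453336e-03],
       [ 1.33992935e-04,  1.99556721e-03, -9.99998000e-01]]), 'wrist_force': array([-0.00332618, -0.58696796,  1.37228489]), 'moment': array([-0.0141618 , -0.01663678,  0.00723918]), 'gripper_force': 0.0, 'gripper_width': 1.0012444064457833}
```

View pics/top.png

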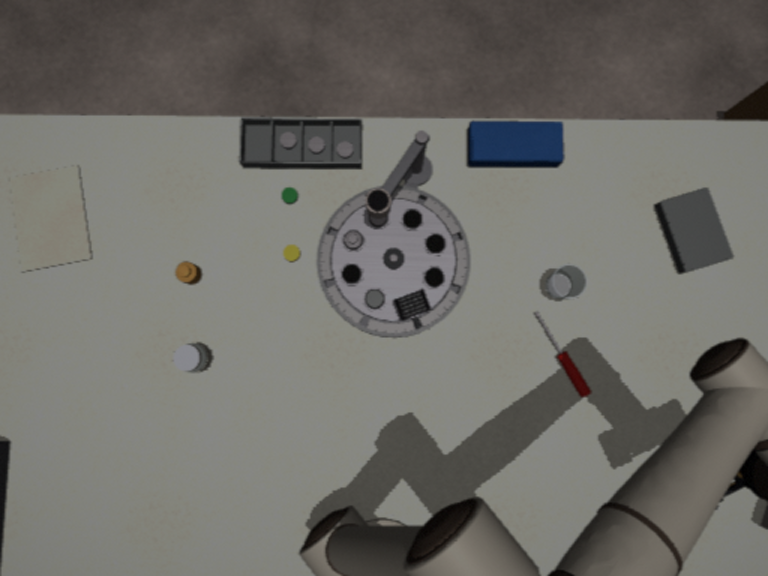

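View pics/scene.png

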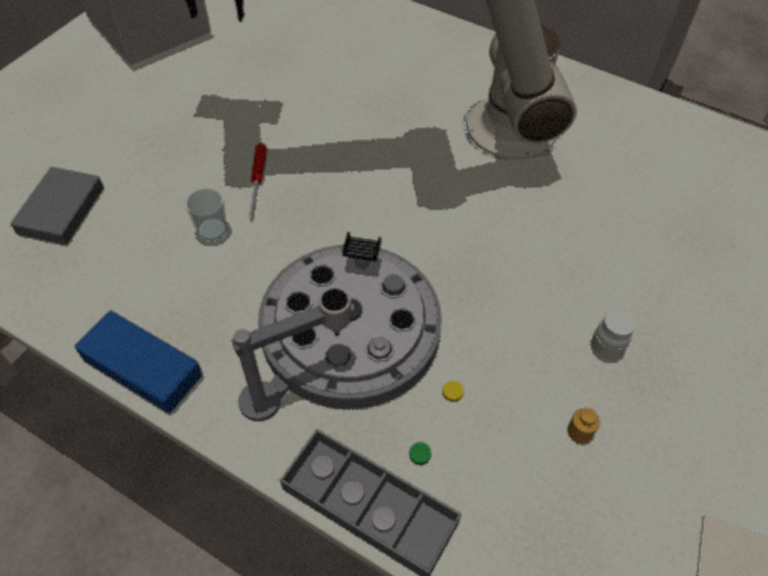

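Top view: hub at about (262,172) in native pixels. The black saddle pad is at (274,203), with its pin in the slot at about (278,215). The next slot clockwise is at about (243,215). The gauge is at the far side. The green and yellow discs and the tray coupons are look-alikes, well off the plate. Now an enlarged crop.

```bash
python3 - <<'E'
from h import *
c=np.load("top.npy",allow_pickle=True).item()
save(c,"crop",(207,120,317,230),5.4)
h=ray(c,262.3,172,.068);print("hub",h)
for n,u,v,z in(("pad",274.3,203,.102),("pin",278,215.3,.042),("slot",243,214.7,.042)):
    p=ray(c,u,v,z);d=p-h;print(n,p,np.hypot(*d[:2]),np.degrees(np.arctan2(d[1],d[0])))
E
```

```text
hub [ 0.62667626 -0.02047681  0.068     ]
pad [ 0.52905413 -0.05596864  0.102     ] 0.10387372158366252 -160.02058981527142
pin [ 0.49591326 -0.06986141  0.042     ] 0.13977767981978356 -159.31020892028084
slot [0.49711886 0.03812514 0.042     ] 0.14219462010946865 155.66160668033757
```

View pics/crop.png

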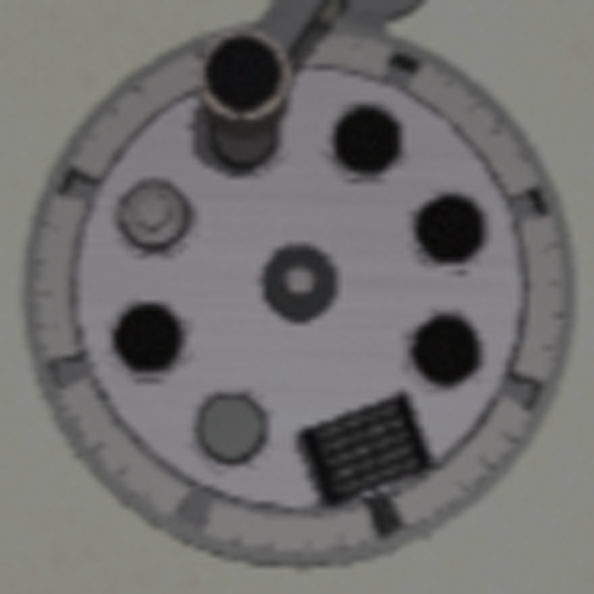

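```bash
cat >> h.py <<'E'
from scipy.spatial.transform import Rotation as Ro
HUB=np.array([.6267,-.0205])
def go(ang,rad,z,tang=0):
    """shift (tool mm)/turn (rad) to TCP at plate angle, tool x radial outwards, y clockwise, z down"""
    s=r.sense();a=np.radians(ang);o=np.array([np.cos(a),np.sin(a),0]);cw=np.array([o[1],-o[0],0])
    T=np.c_[o,cw,[0,0,-1]];R=s["ee_rot"];p=np.r_[HUB+rad*o[:2]+tang*cw[:2],z]
    print("t",s["time_s"],"d",np.round(1e3*R.T@(p-s["tcp_pos"]),1),"turn",np.round(Ro.from_matrix(R.T@T).as_rotvec(),3))
    print("F",s["wrist_force"].round(1),"tcp",s["tcp_pos"].round(4),"w",s["gripper_width"])
E
python3 -c "
from h import *
go(200.4,.105,.18)"
```

```text
t 0.1 d [-455.3  350.6   26.8] turn [ 0.002 -0.     0.078]
F [-0.  -0.6  1.4] tcp [ 0.2625 -0.5666  0.2061] w 1.0012444064457833
```

Request:
servo_tool --commands '[[[1, -38, 29, 0, 0, 0, 0.02], [1, -76, 58, 0, 0, 0, 0.04], [1, -114, 87, 0, 0, 0, 0.06], [1, -152, 116, 0, 0, 0, 0.078], [1, -190, 145, 0, 0, 0, 0.078]]]'

```text
time_s: 0.6
tcp_pos: [0.3745, -0.3538, 0.2068]
ee_rot: [[-0.938, -0.348, -0.0], [-0.348, 0.938, 0.0], [0.0, 0.001, -1.0]]
wrist_force: [0.5, 0.5, 1.3]
gripper_width: 0.63
gripper_force: 0.0
```

```bash
python3 -c "
from h import *
go(200.4,.105,.18)"
```

```text
t 0.6 d [-247.4  224.7   26.9] turn [ 0.001 -0.    -0.001]
F [0.5 0.5 1.3] tcp [ 0.3745 -0.3538  0.2068] w 0.6296170573132909
```

Request:
servo_tool --commands '[[[1, -35, 32, 0, 0, 0, 0], [1, -70, 64, 0, 0, 0, 0], [1, -105, 96, 0, 0, 0, 0], [1, -140, 128, 0, 0, 0, 0], [1, -175, 160, 0, 0, 0, 0]]]'

```text
time_s: 1.1
tcp_pos: [0.4827, -0.1428, 0.207]
ee_rot: [[-0.937, -0.348, -0.0], [-0.348, 0.937, 0.0], [0.0, 0.0, -1.0]]
wrist_force: [0.9, -0.7, 0.6]
gripper_width: 0.173
gripper_force: 0.0
```

```bash
python3 -c "
from h import *
go(200.4,.105,.18)"
```

```text
t 1.1 d [-72.6  64.4  27. ] turn [ 0. -0. -0.]
F [ 0.9 -0.7  0.6] tcp [ 0.4827 -0.1428  0.207 ] w 0.17328315056010427
```

Request:
servo_tool --commands '[[[1, -32, 28, 5, 0, 0, 0], [1, -60, 54, 15, 0, 0, 0], [1, -72.6, 64.4, 27, 0, 0, 0], [1, -72.6, 64.4, 27, 0, 0, 0], [1, -72.6, 64.4, 27, 0, 0, 0]]]'

```text
time_s: 1.6
tcp_pos: [0.5274, -0.0595, 0.1794]
ee_rot: [[-0.937, -0.348, -0.002], [-0.348, 0.937, -0.001], [0.002, 0.0, -1.0]]
wrist_force: [1.6, -0.3, 0.4]
gripper_width: 0.007
gripper_force: 0.0
```

```bash
python3 - <<'E'
from h import *
go(200.4,.105,.16)
c=r.capture("wrist");save(c,"w1");s=r.sense()
for n,p in(("tip",s["tcp_pos"]+.011*s["ee_rot"][:,2]),("padest",[.5283,-.0571,.102])):print(n,proj(c,p)*1.5)
E
```

```text
t 1.6 d [-1.7  1.9 19.4] turn [ 0.    -0.002 -0.   ]
F [ 1.6 -0.3  0.4] tcp [ 0.5274 -0.0595  0.1794] w 0.007244614712979085
tip [384.11387429 327.70957158]
padest [388.32070591 287.42773702]
```

View pics/w1.png

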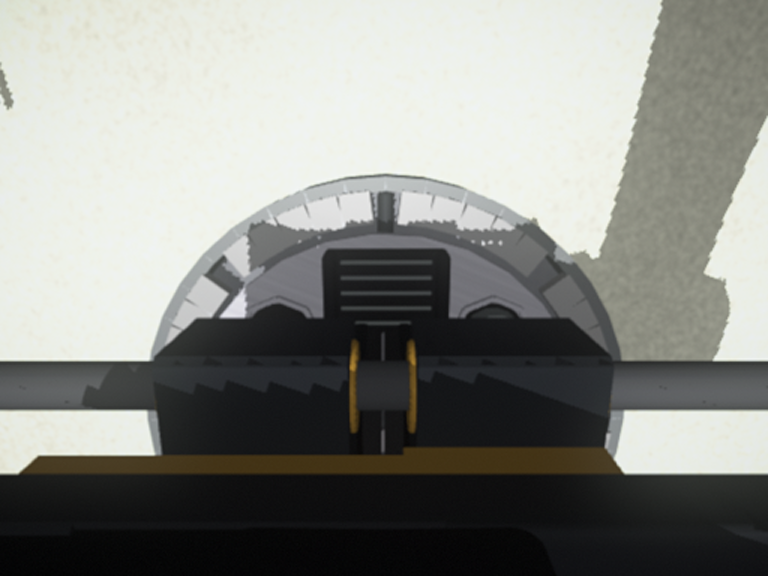

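The wrist view shows the pad's saddle centred at about (386,287), where I predicted (388,287). The pin slot is in line with it at (385,213). The estimate is good, so I'll descend slightly towards the clockwise lug.

```bash
python3 -c "
from h import *
go(200.4,.105,.118,.006)"
```

```text
t 1.65 d [-1.7  8.4 62. ] turn [-0.    -0.001 -0.001]
F [ 0.3 -0.2  0.2] tcp [ 0.5276 -0.0599  0.18  ] w 0.006030437743435435
```

Request:
servo_tool --commands '[[[1, -1.7, 8.4, 15, 0, 0, 0], [1, -1.7, 8.4, 35, 0, 0, 0], [1, -1.7, 8.4, 52, 0, 0, 0], [1, -1.7, 8.4, 60, 0, 0, 0], [1, -1.7, 8.4, 62, 0, 0, 0]]]'

```text
time_s: 2.15
tcp_pos: [0.5261, -0.0517, 0.1178]
ee_rot: [[-0.938, -0.347, -0.001], [-0.347, 0.938, -0.0], [0.001, 0.0, -1.0]]
wrist_force: [0.7, 0.2, 0.4]
gripper_width: 0.008
gripper_force: 0.0
```

```bash
python3 -c "
from h import *
go(200.4,.105,.0995,.006)"
```

```text
t 2.15 d [-0.1  0.1 18.3] turn [ 0.    -0.001 -0.002]
F [0.7 0.2 0.4] tcp [ 0.5261 -0.0517  0.1178] w 0.008261524062968486
```

Request:
servo_tool --commands '[[[1, 0, 0, 4, 0, 0, 0], [1, 0, 0, 8, 0, 0, 0], [1, 0, 0, 12, 0, 0, 0], [1, 0, 0, 16, 0, 0, 0], [1, 0, 0, 18, 0, 0, 0]]]'

```text
time_s: 2.65
tcp_pos: [0.5266, -0.0505, 0.0998]
ee_rot: [[-0.937, -0.348, -0.0], [-0.348, 0.937, -0.0], [0.0, 0.0, -1.0]]
wrist_force: [-0.9, 0.3, -0.5]
gripper_width: 0.005
gripper_force: 0.0
```

```bash
python3 - <<'E'
from h import *
go(200.4,.105,.0985,.006)
E
```

```text
t 2.65 d [ 0.7 -0.7  1.3] turn [ 0. -0. -0.]
F [-0.9  0.3 -0.5] tcp [ 0.5266 -0.0505  0.0998] w 0.004813430696394712
```

No force yet, so I'll look before going on.

```bash
python3 - <<'E'
from h import *
c=r.capture("scene");save(c,"s2",(190,110,310,210),5)
d=r.capture("wrist");save(d,"w2")
s=r.sense();print(s["wrist_force"],s["moment"],s["effort"])
print((proj(c,s["tcp_pos"]+.011*s["ee_rot"][:,2])-[190,110])*5, proj(d,s["tcp_pos"]+.011*s["ee_rot"][:,2])*1.5)
E
```

```text
[0.55732126 0.65442703 0.78918111] [-0.03811906 -0.03019171 -0.01883486] [-6.52269664e-03 -3.27415860e+01  1.52582020e+01  3.42524774e+00
 -4.88415209e-02  1.93422334e-04]
[266.97132643 289.40519841] [385.2231185  327.70257601]
```

View pics/s2.png

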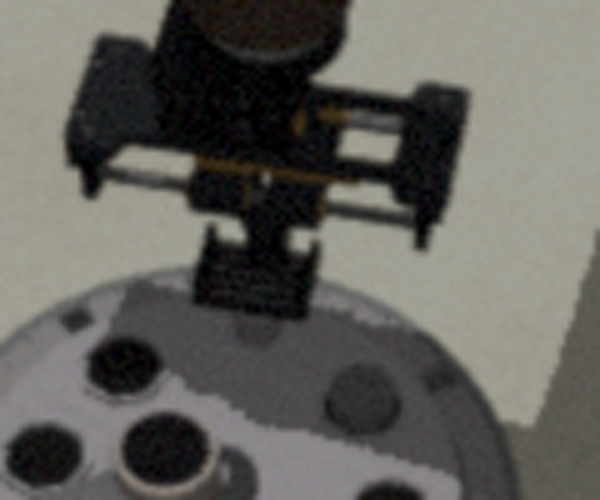

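View pics/w2.png

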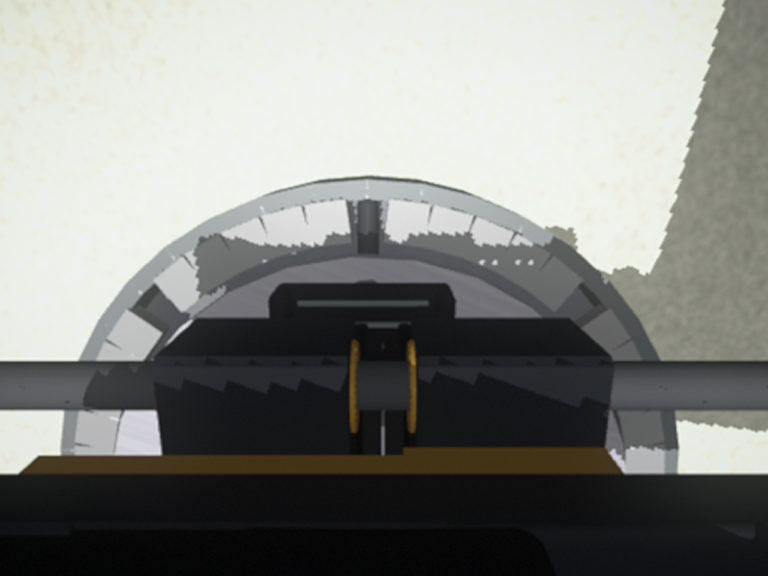

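```bash
python3 - <<'E'
from h import *
d=r.capture("wrist");a=np.radians(200.4);o=np.array([np.cos(a),np.sin(a)]);t=np.array([-o[1],o[0]])
for dz in(0,.013):
  for rad,y,z,n in((.127,.031,.114,"lugouter+"),(.127,-.031,.114,"lugouter-"),(.127,0,.102,"floor edge"),(.153,0,.042,"pin end")):
    print(dz,n,(proj(d,np.r_[HUB+rad*o+y*t,z-dz])*1.5).round())
c=r.capture("scene")
im=c["pixels"][125:180,205:275,::-1]
im=np.clip(255*(im/255.)**.45*1.2,0,255).astype(np.uint8)
im=cv2.resize(im,None,fx=10,fy=10,interpolation=cv2.INTER_CUBIC);cv2.imwrite("pics/s3.png",im)
for dz in(0,.013):
  for rad,y,z in((.127,.025,.102),(.127,-.025,.102),(.083,.025,.102),(.083,-.025,.102)):
    print(dz,rad,y,((proj(c,np.r_[HUB+rad*o+y*t,z-dz])-[205,125])*10).round())
E
```

```text
0 lugouter+ [271. 287.]
0 lugouter- [460. 287.]
0 floor edge [366. 278.]
0 pin end [370. 190.]
0.013 lugouter+ [278. 278.]
0.013 lugouter- [455. 277.]
0.013 floor edge [367. 270.]
0.013 pin end [370. 188.]
0 0.127 0.025 [285. 314.]
0 0.127 -0.025 [468. 343.]
0 0.083 0.025 [249. 442.]
0 0.083 -0.025 [436. 471.]
0.013 0.127 0.025 [286. 345.]
0.013 0.127 -0.025 [468. 374.]
0.013 0.083 0.025 [250. 472.]
0.013 0.083 -0.025 [435. 502.]
```

View pics/s3.png

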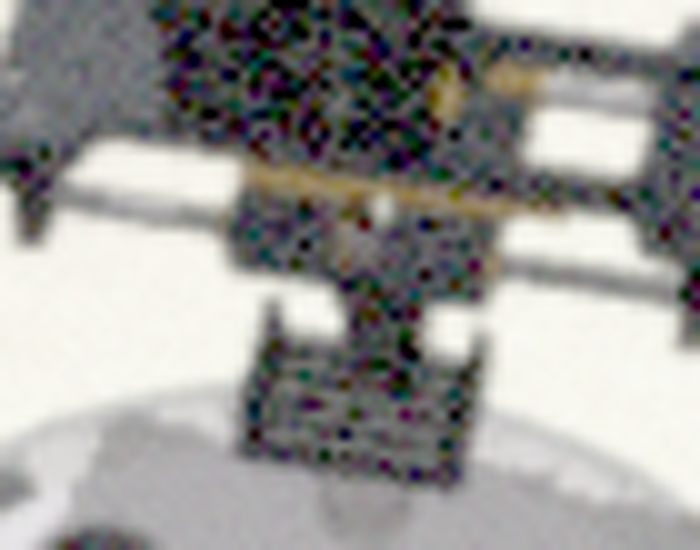

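```bash
python3 - <<'E'
from h import *
c0=np.load("scene.npy",allow_pickle=True).item()["pixels"]
c1=np.mean([r.capture("scene")["pixels"].astype(float) for _ in range(6)],0)
f=lambda im:cv2.resize(np.clip(255*(np.asarray(im)[130:180,222:262,::-1]/255.)**.45*1.1,0,255).astype(np.uint8),None,fx=9,fy=9,interpolation=cv2.INTER_CUBIC)
cv2.imwrite("pics/cmp.png",np.hstack([f(c0),f(c1)]))
s=r.sense();print(s["wrist_force"],s["tcp_pos"],s["time_s"])
E
```

```text
[0.77324347 0.0776753  1.38826371] [ 0.52684893 -0.05056069  0.10027531] 3.15
```

View pics/cmp.png

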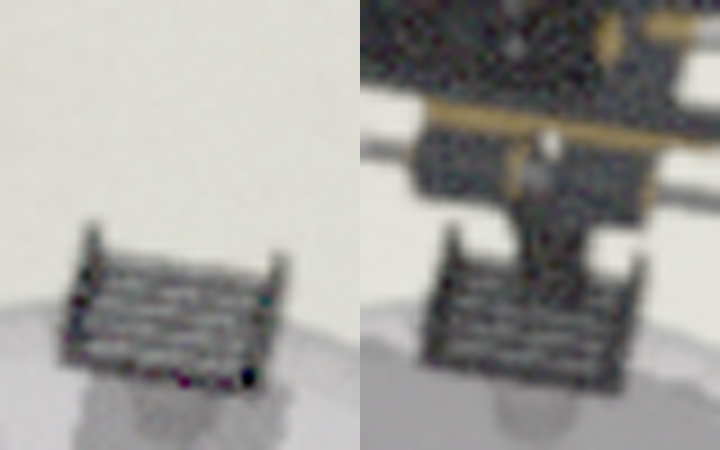

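The pad hasn't moved: the lug tops are at the same pixels in both frames. The finger is in line over the saddle floor, but its end, at about y=300 in the crop, is still just above the floor. The shut fingers reach less far than I assumed. I'll go on down, guided by force.

Request:
servo_tool --commands '[[[1, 0, 0, 2, 0, 0, 0], [1, 0, 0, 4, 0, 0, 0], [1, 0, 0, 5, 0, 0, 0], [1, 0, 0, 6, 0, 0, 0], [1, 0, 0, 6, 0, 0, 0]]]'

```text
time_s: 3.65
tcp_pos: [0.5266, -0.0506, 0.0939]
ee_rot: [[-0.937, -0.348, -0.0], [-0.348, 0.937, -0.0], [0.0, 0.0, -1.0]]
wrist_force: [0.9, 0.3, 0.3]
gripper_width: 0.007
gripper_force: 0.0
```

Request:
servo_tool --commands '[[[1, 0, 0, 1, 0, 0, 0], [1, 0, 0, 2, 0, 0, 0], [1, 0, 0, 3, 0, 0, 0], [1, 0, 0, 4, 0, 0, 0], [1, 0, 0, 4, 0, 0, 0]]]'

```text
time_s: 4.15
tcp_pos: [0.5266, -0.0506, 0.09]
ee_rot: [[-0.937, -0.348, -0.0], [-0.348, 0.937, -0.0], [0.0, 0.0, -1.0]]
wrist_force: [0.2, 0.1, -0.6]
gripper_width: 0.006
gripper_force: 0.0
```

```bash
python3 - <<'E'
from h import *
c0=np.load("scene.npy",allow_pickle=True).item()["pixels"]
c=r.capture("scene");s=r.sense()
c1=np.mean([c["pixels"].astype(float) for _ in range(1)],0).astype(np.uint8)
for n,(x0,y0,x1,y1) in dict(left=(226,152,237,174),right=(245,157,257,176)).items():
    T=c0[y0:y1,x0:x1];m=cv2.matchTemplate(c1[y0-6:y1+6,x0-6:x1+6],T,cv2.TM_CCOEFF_NORMED)
    print(n,np.unravel_index(m.argmax(),m.shape),m.max(),m[4:12,6].round(2))
print(s["wrist_force"],s["tcp_pos"])
f=lambda im:cv2.resize(np.clip(255*(np.asarray(im)[130:180,222:262,::-1]/255.)**.45*1.1,0,255).astype(np.uint8),None,fx=9,fy=9,interpolation=cv2.INTER_CUBIC)
w=r.capture("wrist")["pixels"][170:260,160:340,::-1]
w=cv2.resize(np.clip(255*(w/255.)**.45,0,255).astype(np.uint8),(400,200))
a=np.hstack([f(c0),f(c1)]);b=np.zeros((200,720,3),np.uint8);b[:,:400]=w[:, :400]
cv2.imwrite("pics/cmp2.png",np.vstack([a[:390],b]))
E
```

```text
left (np.int64(8), np.int64(6)) 0.73283726 [0.4  0.54 0.67 0.72 0.73 0.72 0.65 0.53]
right (np.int64(6), np.int64(6)) 0.79359776 [0.6  0.71 0.79 0.78 0.68 0.56 0.46 0.39]
[0.72425856 1.30561942 0.2196616 ] [ 0.52672342 -0.05059326  0.09006055]
```

View pics/cmp2.png

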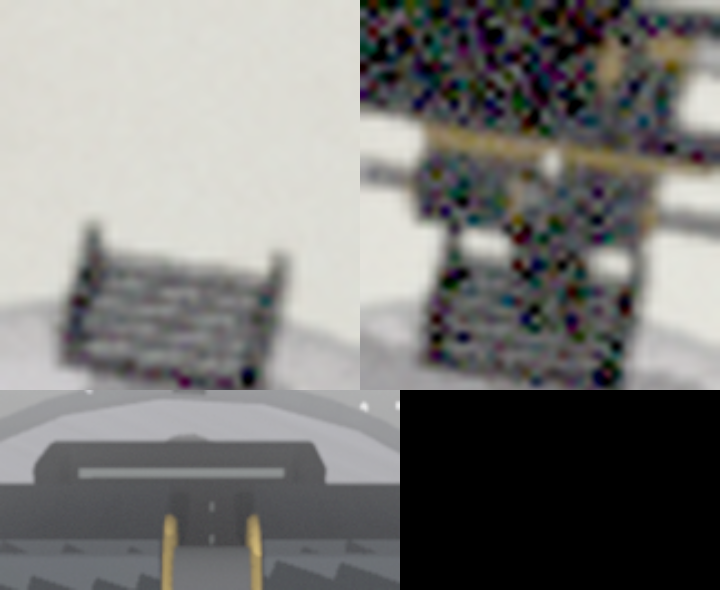

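```bash
python3 - <<'E'
from h import *
d=r.capture("wrist");c=r.capture("scene");s=r.sense();R=s["ee_rot"];p=s["tcp_pos"]
for z in(11,0,-10,-20,-30,-59):
    q=[p+R@np.array([x,y,z])/1e3 for x,y in((9.5,-10),(9.5,10),(-9.5,0),(0,0))]
    print(z,[(proj(d,k)*1.5).round() for k in q],"cmp:",[((proj(c,k)-[222,130])*9+[360,0]).round() for k in q[2:]])
print(proj(c,p),-np.array(d["R"]).T@d["t"]-p,np.array(d["R"])@R)
g=d["pixels"].mean(2);print(g[190:300:3,256].round().astype(int));print(g[216,200:320:3].round().astype(int))
E
```

```text
11 [array([359., 304.]), array([412., 304.]), array([385., 350.]), array([385., 327.])] cmp: [array([546., 386.]), array([552., 361.])]
0 [array([358., 312.]), array([413., 312.]), array([386., 362.]), array([386., 337.])] cmp: [array([546., 363.]), array([552., 339.])]
-10 [array([356., 321.]), array([415., 321.]), array([386., 373.]), array([386., 347.])] cmp: [array([545., 342.]), array([552., 318.])]
-20 [array([355., 331.]), array([417., 331.]), array([386., 386.]), array([386., 359.])] cmp: [array([545., 321.]), array([552., 296.])]
-30 [array([353., 342.]), array([419., 342.]), array([386., 400.]), array([386., 371.])] cmp: [array([545., 300.]), array([551., 275.])]
-59 [array([347., 384.]), array([427., 384.]), array([387., 452.]), array([387., 419.])] cmp: [array([544., 236.]), array([551., 210.])]
[243.34244157 167.62088896] [-0.06168541 -0.02413956  0.17846055] [[-6.83315418e-04  9.99999766e-01 -3.24910752e-05]
 [-9.69852507e-01 -6.70633134e-04 -2.43691743e-01]
 [-2.43691707e-01 -1.35006774e-04  9.69852738e-01]]
[116  38  27  27  25  57  64  22  23  21  25  26  18  18  17  24  23  29
  36  40  41  44  45  46  45  45  43  39  35  39  40  40  42  72  71  73
  70]
[24 24 24 23 23 22 24 22 23 23 23 23 21 18 18 20 21 22 21 20 21 22 19 17
 18 23 22 23 24 23 24 24 24 24 24 25 24 25 25 25]
```

Both cameras put the shut fingertips about 10–15 mm behind the TCP rather than 11 mm ahead. Contact should therefore be close, so I'll continue in small steps.

Request:
servo_tool --commands '[[[1, 0, 0, 1, 0, 0, 0], [1, 0, 0, 2, 0, 0, 0], [1, 0, 0, 3, 0, 0, 0], [1, 0, 0, 4, 0, 0, 0], [1, 0, 0, 5, 0, 0, 0]]]'

```text
time_s: 4.85
tcp_pos: [0.5268, -0.0506, 0.0856]
ee_rot: [[-0.937, -0.349, 0.0], [-0.349, 0.937, -0.0], [-0.0, -0.0, -1.0]]
wrist_force: [-0.6, 0.5, 5.5]
gripper_width: 0.004
gripper_force: 2.2
```

Contact. Pressing on to about 13 mm.

Request:
servo_tool --commands '[[[1, 0, 0, 2, 0, 0, 0], [1, 0, 0, 4, 0, 0, 0], [1, 0, 0, 6, 0, 0, 0], [1, 0, 0, 8, 0, 0, 0], [1, 0, 0, 8, 0, 0, 0]]]'

```text
time_s: 5.35
tcp_pos: [0.5268, -0.0507, 0.0775]
ee_rot: [[-0.937, -0.349, 0.0], [-0.349, 0.937, -0.0], [-0.0, -0.0, -1.0]]
wrist_force: [-1.9, 0.7, 6.0]
gripper_width: 0.005
gripper_force: 3.5
```

Request:
servo_tool --commands '[[[1, 0, 0, 1, 0, 0, 0], [1, 0, 0, 2, 0, 0, 0], [1, 0, 0, 3, 0, 0, 0], [1, 0, 0, 4, 0, 0, 0], [1, 0, 0, 4, 0, 0, 0]]]'

```text
time_s: 5.85
tcp_pos: [0.5269, -0.0508, 0.0739]
ee_rot: [[-0.937, -0.349, 0.0], [-0.349, 0.937, -0.0], [-0.0, -0.001, -1.0]]
wrist_force: [-2.3, 0.5, 8.9]
gripper_width: 0.007
gripper_force: 4.1
```

Request:
servo_tool --commands '[[[1, 0, 0, 0.5, 0, 0, 0], [1, 0, 0, 1, 0, 0, 0], [1, 0, 0, 1.5, 0, 0, 0], [1, 0, 0, 1.5, 0, 0, 0], [1, 0, 0, 1.5, 0, 0, 0]]]'

```text
time_s: 6.35
tcp_pos: [0.5269, -0.0507, 0.0726]
ee_rot: [[-0.937, -0.349, 0.001], [-0.349, 0.937, -0.0], [-0.0, -0.001, -1.0]]
wrist_force: [-2.8, -0.2, 7.8]
gripper_width: 0.01
gripper_force: 4.3
```

```bash
python3 - <<'E'
from h import *
print(np.mean([(r.capture("wrist"),r.sense()["wrist_force"])[1] for _ in range(6)],0))
a=155.4
for k in range(1,6): go(200.4-9*k,.105,.0725,.006)
E
```

```text
[-2.94153498  0.81815857  8.65787973]
t 6.65 d [-1.4 15.9  0. ] turn [-0.001  0.     0.157]
F [-2.9  0.7  8. ] tcp [ 0.5269 -0.0508  0.0726] w 0.004424656689391367
t 6.65 d [-6.1 31.7  0. ] turn [-0.001  0.     0.314]
F [-2.9  0.7  8. ] tcp [ 0.5269 -0.0508  0.0726] w 0.004424656689391367
t 6.65 d [-13.3  46.6   0. ] turn [-0.     0.     0.471]
F [-2.9  0.7  8. ] tcp [ 0.5269 -0.0508  0.0726] w 0.004424656689391367
t 6.65 d [-22.7  60.1   0. ] turn [-0.     0.     0.629]
F [-2.9  0.7  8. ] tcp [ 0.5269 -0.0508  0.0726] w 0.004424656689391367
t 6.65 d [-34.1  72.1   0. ] turn [-0.     0.     0.786]
F [-2.9  0.7  8. ] tcp [ 0.5269 -0.0508  0.0726] w 0.004424656689391367
```

Force suggests about 11 mm down. I'll press a little more for margin.

Request:
servo_tool --commands '[[[1, 0, 0, 0.6, 0, 0, 0], [1, 0, 0, 1.2, 0, 0, 0], [1, 0, 0, 1.8, 0, 0, 0], [1, 0, 0, 1.8, 0, 0, 0], [1, 0, 0, 1.8, 0, 0, 0]]]'

```text
time_s: 7.15
tcp_pos: [0.5271, -0.0511, 0.0719]
ee_rot: [[-0.937, -0.349, 0.001], [-0.349, 0.937, -0.001], [-0.0, -0.001, -1.0]]
wrist_force: [-4.2, 1.2, 14.9]
gripper_width: 0.008
gripper_force: 7.4
```

```bash
python3 - <<'E'
from h import *
print(np.mean([(r.capture("wrist"),r.sense()["wrist_force"])[1] for _ in range(6)],0),r.sense()["tcp_pos"])
E
```

```text
[-4.74065879 -0.7065133  14.74249556] [ 0.52703473 -0.05114569  0.07192529]
```

Bottomed at about TCP z 0.072. I'll back off about 1 mm and turn.

Request:
servo_tool --commands '[[[1, -0.3, 8, -1, 0, 0, 0.079], [1, -1.4, 16, -1, 0, 0, 0.157], [1, -3.5, 24, -1, 0, 0, 0.236], [1, -6.1, 31.7, -1, 0, 0, 0.314], [1, -9.4, 39.3, -1, 0, 0, 0.393]]]'

```text
time_s: 7.95
tcp_pos: [0.5229, -0.0105, 0.0722]
ee_rot: [[-0.999, 0.04, 0.002], [0.04, 0.999, -0.001], [-0.002, -0.001, -1.0]]
wrist_force: [-1.7, -0.7, 9.4]
gripper_width: 0.007
gripper_force: 4.4
```

```bash
cat >> h.py <<'E'
def pinang():
    """plate angle from dark saddle pad in top view is occluded; use wrist: return picture"""
    return r.capture("wrist")
E
python3 - <<'E'
from h import *
for a in(173.4,168.9,164.4,159.9,155.4): go(a,.105,.0722,.006)
c=r.capture("wrist");np.save("wm.npy",c,allow_pickle=True)
# predicted lug outer end corners for candidate plate turns
for th in(0,15,20,22.5,25):
  a=np.radians(200.4-th);o=np.array([np.cos(a),np.sin(a)]);t=np.array([-o[1],o[0]])
  print(th,[proj(c,np.r_[HUB+.127*o+y*t,.1]).round() for y in(.031,-.031)])
g=c["pixels"].max(2)
for v in(180,186,190,196,200):print(v,np.where(g[v,150:360]<60)[0]+150)
E
```

```text
t 7.95 d [ 0.1  8.1 -0. ] turn [-0.     0.002  0.076]
F [-1.7 -0.7  9.4] tcp [ 0.5229 -0.0105  0.0722] w 0.00661585838383492
t 7.95 d [-1.3 16.2 -0. ] turn [-0.     0.002  0.154]
F [-1.7 -0.7  9.4] tcp [ 0.5229 -0.0105  0.0722] w 0.00661585838383492
t 7.95 d [-3.4 24.2 -0. ] turn [-0.     0.002  0.233]
F [-1.7 -0.7  9.4] tcp [ 0.5229 -0.0105  0.0722] w 0.00661585838383492
t 7.95 d [-6. 32. -0.] turn [-0.     0.002  0.311]
F [-1.7 -0.7  9.4] tcp [ 0.5229 -0.0105  0.0722] w 0.00661585838383492
t 7.95 d [-9.3 39.6 -0. ] turn [-0.     0.002  0.39 ]
F [-1.7 -0.7  9.4] tcp [ 0.5229 -0.0105  0.0722] w 0.00661585838383492
0 [array([ 79., 243.]), array([199., 193.])]
15 [array([140., 209.]), array([275., 192.])]
20 [array([163., 201.]), array([300., 195.])]
22.5 [array([175., 198.]), array([312., 198.])]
25 [array([187., 196.]), array([324., 201.])]
180 []
186 []
190 []
196 [181 182 183 184 185 186 187 188 189 190 191 192 193 194 195 196 197 198
 199 200 201 202 203 204 205 206 207 208 209 210 211 212 213 214 215 216
 217 218 219 220 221 222 223 224 225 226 227 228 229 230 231 232 233 234
 235 236 237 238 239 240 241 242 243 244 245 246 247 248 249 250 251 252
 253 254 255 256 257 258 259 260 261 262 263 264 265 266 267 268 269 270
 271 272 273 274 275 276 277 278 279 280 281 282 283 284 285 286 287 288
 289 290 291 292 293 294 295 296 297 298 299 300]
200 [177 178 179 180 181 182 183 184 185 186 187 188 189 190 191 192 193 194
 195 196 197 198 199 200 201 202 203 204 205 206 207 208 209 210 211 212
 213 214 215 216 217 218 219 220 221 222 223 224 225 226 227 228 229 230
 231 232 233 234 235 236 237 238 239 240 241 242 243 244 245 246 247 248
 249 250 251 252 253 254 255 256 257 258 259 260 261 262 263 264 265 266
 267 268 269 270 271 272 273 274 275 276 277 278 279 280 281 282 283 284
 285 286 287 288 289 290 291 292 293 294 295 296 297 298 299 300 301 302]
```

The pad's outer edge spans columns 177–302 of the wrist view, as predicted for about 22°, so the plate is travelling with the finger. On to the slot.

Request:
servo_tool --commands '[[[1, 0.1, 8.2, 0, 0, 0, 0.078], [1, -1.3, 16.3, 0, 0, 0, 0.155], [1, -3.4, 24.4, 0, 0, 0, 0.234], [1, -6, 32.2, 0, 0, 0, 0.312], [1, -9.2, 39.8, 0, 0, 0, 0.39]]]'

```text
time_s: 8.5
tcp_pos: [0.5343, 0.0292, 0.0724]
ee_rot: [[-0.909, 0.416, 0.004], [0.416, 0.909, -0.0], [-0.004, 0.001, -1.0]]
wrist_force: [-0.8, -2.6, 8.6]
gripper_width: 0.006
gripper_force: 4.4
```

```bash
python3 - <<'E'
from h import *
go(155.4,.105,.0722,.006)
c=r.capture("wrist");np.save("wm.npy",c,allow_pickle=True)
for th in(43,44,45,46):
  a=np.radians(200.4-th);o=np.array([np.cos(a),np.sin(a)]);t=np.array([-o[1],o[0]])
  print(th,[proj(c,np.r_[HUB+.127*o+y*t,.1]).round(1) for y in(.031,-.031)],"pin",proj(c,np.r_[HUB+.148*o,.042-.014]).round(1),"slot",proj(c,np.r_[HUB+.148*o,.042]).round(1))
g=c["pixels"].max(2)
for v in(194,196,198,200):w=np.where(g[v,150:360]<60)[0]+150;print(v,w[[0,-1]] if len(w) else w)
save(c,"w3",(190,100,320,210),5.4)
E
```

```text
t 8.5 d [ 0.3 -0.7  0.2] turn [0.001 0.004 0.   ]
F [-0.8 -2.6  8.6] tcp [0.5343 0.0292 0.0724] w 0.00617728388923531
43 [array([163.6, 200.8]), array([300.4, 196.1])] pin [237.3 135.4] slot [236.2 137.8]
44 [array([168.4, 199.5]), array([305.3, 197.1])] pin [241.4 135.3] slot [240.5 137.7]
45 [array([173.2, 198.3]), array([310.1, 198.2])] pin [245.4 135.3] slot [244.8 137.7]
46 [array([178.1, 197.2]), array([315. , 199.4])] pin [249.5 135.3] slot [249.1 137.7]
194 [247 298]
196 [181 300]
198 [178 300]
200 [176 301]
```

View pics/w3.png

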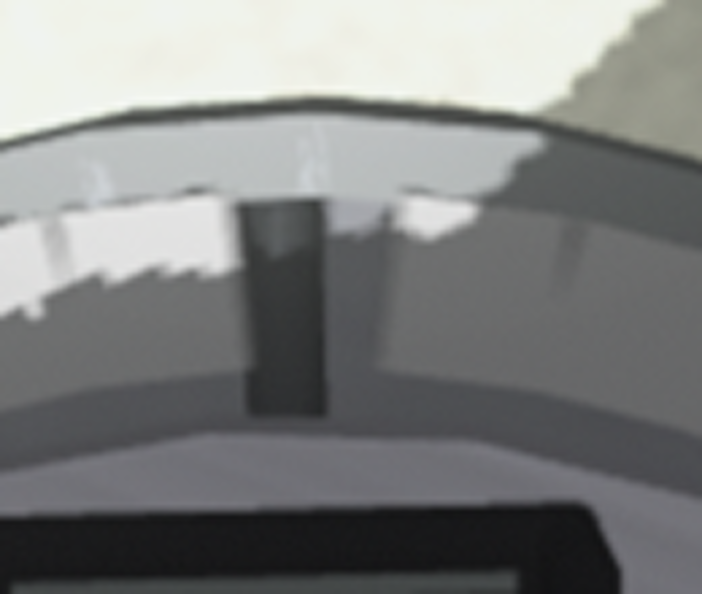

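The wrist crop shows the pin at column 287 and the slot centre at about 316 (8.4 px/mm). The pin is about 3.4 mm short of centre, so I'll advance 1.4° more.

Request:
servo_tool --commands '[[[1, 0, 1, 0, 0, 0, 0.01], [1, 0, 1.9, 0, 0, 0, 0.018], [1, 0, 2.7, 0, 0, 0, 0.025], [1, 0, 2.7, 0, 0, 0, 0.025], [1, 0, 2.7, 0, 0, 0, 0.025]]]'

```text
time_s: 9.05
tcp_pos: [0.5358, 0.0318, 0.0725]
ee_rot: [[-0.9, 0.436, 0.005], [0.436, 0.9, 0.001], [-0.004, 0.003, -1.0]]
wrist_force: [-0.6, 1.3, 8.2]
gripper_width: 0.004
gripper_force: 4.3
```

```bash
python3 - <<'E'
from h import *
go(154,.105,.0722,.006)
c=r.capture("wrist");np.save("wm2.npy",c,allow_pickle=True)
g=c["pixels"].mean(2)
for im in(np.load("wm.npy",allow_pickle=True).item()["pixels"].mean(2),g):
  for v in(150,156,162,172):print(v,im[v,228:270].round().astype(int))
E
```

```text
t 9.05 d [ 0.4 -1.1  0.3] turn [0.003 0.004 0.003]
F [-0.6  1.3  8.2] tcp [0.5358 0.0318 0.0725] w 0.003905703145844349
150 [182 189 186 164 136 111  89  70  59  58  59  58  59  59  59  59  57  56
  57  54  53  63  81  89  88  88  89  89  87  88  87  88  87  91  96 101
 107 109 109 109 110 109]
156 [111 111 111 112 107 101  93  78  64  55  54  56  55  56  56  56  56  54
  53  51  50  54  76  87  87  85  86  86  86  86  86  84  88  93  99 106
 108 109 109 108 109 109]
162 [109 108 108 108 108 106  98  85  71  58  53  52  53  53  53  53  53  51
  51  49  46  47  73  85  86  85  84  85  84  84  82  85  90  96 103 107
 107 108 107 107 106 107]
172 [83 82 82 82 82 84 82 63 47 47 47 49 50 49 49 49 49 48 47 46 44 44 59 77
 83 82 82 83 82 81 82 82 81 81 82 80 81 81 81 81 81 81]
150 [ 88  89  88  88  88  89  89  68  55  55  56  57  57  58  58  57  57  57
  56  55  52  53  75  87  88  86 101 111 111 110 110 111 111 109 110 110
 110 109 109 110 109 109]
156 [ 82  87  88  86  86  88  86  67  53  51  54  55  54  55  55  55  56  54
  53  51  49  49  64  81  86  94 105 109 109 109 109 108 109 108 109 108
 108 109 108 108 109 108]
162 [ 73  79  85  84  84  85  83  67  50  49  50  52  52  52  53  52  52  51
  51  49  47  46  63  79  86 100 107 108 107 107 106 107 107 107 106 107
 107 106 106 107 106 107]
172 [81 82 83 82 84 84 83 68 49 45 46 47 47 49 48 48 49 48 46 46 44 43 53 74
 82 82 81 81 81 81 80 81 81 80 81 80 81 81 80 81 80 80]
```

The pin now spans columns 235–250 and the slot about 227.5–253, so it is within about 1 mm of centre. Lifting straight up.

Request:
servo_tool --commands '[[[1, 0, 0, -4, 0, 0, 0], [1, 0, 0, -8, 0, 0, 0], [1, 0, 0, -13, 0, 0, 0], [1, 0, 0, -18, 0, 0, 0], [1, 0, 0, -24, 0, 0, 0]]]'

```text
time_s: 9.6
tcp_pos: [0.5329, 0.0313, 0.0943]
ee_rot: [[-0.899, 0.437, -0.002], [0.437, 0.899, -0.0], [0.002, -0.001, -1.0]]
wrist_force: [-0.7, -0.5, -0.9]
gripper_width: 0.003
gripper_force: 0.0
```

Request:
servo_tool --commands '[[[1, 0, 0, -25, 0, 0, 0], [1, 0, 0, -60, 0, 0, 0], [1, -20, 0, -90, 0, 0, 0], [1, -20, 0, -110, 0, 0, 0], [1, -20, 0, -110, 0, 0, 0]]]'

```text
time_s: 10.1
tcp_pos: [0.5533, 0.0228, 0.2075]
ee_rot: [[-0.899, 0.437, 0.005], [0.437, 0.899, 0.001], [-0.004, 0.003, -1.0]]
wrist_force: [-0.0, 0.7, 0.1]
gripper_width: 0.003
gripper_force: 0.0
```

```bash
python3 - <<'E'
from h import *
go(154,.105,.18)
c=r.capture("scene");w=r.capture("wrist");a=np.radians(155.4);o=np.array([np.cos(a),np.sin(a)]);t=np.array([-o[1],o[0]])
P=lambda k,rr,y,z:proj(k,np.r_[HUB+rr*o+y*t,z])
f=lambda im,x,y,h:cv2.resize(im["pixels"][int(y-h):int(y+h),int(x-h):int(x+h),::-1],(390,390),interpolation=cv2.INTER_CUBIC)
A=P(c,.115,0,.09);B=P(w,.14,0,.042)
print(A,B)
for z in(.102,.092,.087):print(z,[((P(c,rr,y,z+.012)-A.astype(int)+28)*390/56).round() for rr in(.127,.083) for y in(.028,-.028)])
cv2.imwrite("pics/end.png",np.hstack([f(c,*A,28),f(w,*B,32)]))
E
```

```text
t 10.1 d [20.1 -6.8 27.4] turn [0.003 0.004 0.001]
F [-0.   0.7  0.1] tcp [0.5533 0.0228 0.2075] w 0.0029938640482444715
[269.47043165 178.82004327] [245.64273412 112.3081355 ]
0.102 [array([184.,  99.]), array([271., 198.]), array([ 87., 150.]), array([173., 251.])]
0.092 [array([183., 115.]), array([270., 214.]), array([ 87., 166.]), array([172., 267.])]
0.087 [array([183., 123.]), array([269., 222.]), array([ 87., 174.]), array([172., 275.])]
```

View pics/end.png

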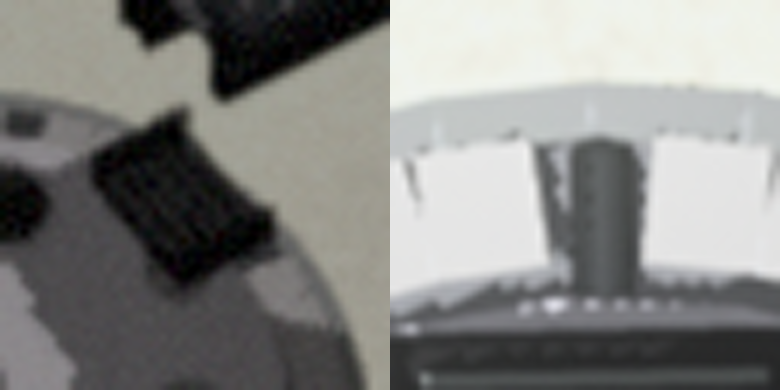

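```bash
python3 - <<'E'
from h import *
c=np.load("scene.npy",allow_pickle=True).item();a=np.radians(200.4);o=np.array([np.cos(a),np.sin(a)]);t=np.array([-o[1],o[0]])
for y in(.028,-.028):
  for rr in(.127,.083):
    print(y,rr,((proj(c,np.r_[HUB+rr*o+y*t,.114])-[222,130])*9).round())
s=r.capture("scene")
# silhouette top of far lug: brightness columns, start and now
g=c["pixels"].mean(2);print(g[150:162,230:236].round())
g=s["pixels"].mean(2);print(g[158:176,262:272].round().astype(int))
A=proj(s,np.r_[HUB+.127*np.array([np.cos(np.radians(155.4)),np.sin(np.radians(155.4))]),.114]);print(A)
E
```

```text
0.028 0.127 [ 92. 211.]
0.028 0.083 [ 60. 325.]
-0.028 0.127 [278. 240.]
-0.028 0.083 [249. 356.]
[[146. 146. 145. 147. 144. 144.]
 [145. 146. 148. 147. 145. 147.]
 [146. 144. 147. 147. 146. 147.]
 [145. 144. 142. 144. 146. 146.]
 [139. 117. 103. 125. 142. 146.]
 [132.  81.  58. 103. 144. 146.]
 [129.  62.  30.  91. 139. 144.]
 [111.  49.  27.  61. 104. 121.]
 [101.  40.  17.  32.  62.  70.]
 [ 76.  26.  13.  23.  35.  46.]
 [ 54.   4.  12.  15.  28.  24.]
 [ 38.  11.  11.  22.  40.  43.]]
[[142 146 154 154 154 155 157 154 144 104]
 [155 156 155 157 155 157 157 155 141  94]
 [154 153 156 156 155 156 157 155 140  89]
 [156 156 156 156 157 160 157 156 141  84]
 [156 155 156 157 157 157 157 155 139  81]
 [157 155 155 156 155 154 158 154 142  91]
 [155 154 153 151 147 138 153 156 152 133]
 [155 153 141 112 105  89 128 153 155 149]
 [142 116  93  60  50  61 117 150 155 157]
 [105  55  41   5  22  58 114 152 157 154]
 [ 48  16   9  13   3  53 114 153 156 156]
 [  0  16   9   6  15  36  88 135 152 155]
 [ 13   4  17  18  14  29  46  99 136 155]
 [  9  15  10  24  19   9  28  57 110 149]
 [ 12  16  20  29  24  19  27  36  66 117]
 [ 25  24  14  19  23  17   7  24  42  77]
 [ 25  24  22   8  32  31  13  21  30  39]
 [ 11  26  30  22  16  25  30  13  27  30]]
[273.59874238 171.21373014]
```

The lug top sits 1.0 px below its prediction now, the same bias as at the start. A riding plunger would show about 3 px. The plunger is therefore fully up, and the wrist view shows the pin seated in the next slot. The arm is clear, so I'll hand in.

```bash
python3 -c "
from station import r
print(r.finish_job())"
```

```text
the job is handed in; nothing more can be done
None
```

The plate is one slot further clockwise, with the plunger sprung fully up and its pin seated in that slot. The job is handed in at about 10 s; the arm is clear of everything, though I did not check the coupons individually at the end.

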